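# Screw the large ring gauge home on the forged stud

## Task

In the forge shop, the larger of the two knurled ring gauges has been started by hand on its thick threaded stud. Screw it on, clockwise seen from above, until it comes up firm against the shoulder of the stud (less than a quarter turn), then let go of it; leave the smaller gauge as it is.

Things in the scene. Friction and masses are not known exactly. Their poses are not given: they have to be found in the camera images.
- large_gauge (a joint): turn of the large ring gauge on its stud, rad; grows as it is turned clockwise seen from above (screwed on). 1.5 is the firm stop, with the gauge sitting on the shoulder; it starts between 0.15 and 0.65. Right-hand three-start thread, 18 mm down per full turn. Turning takes about 0.2 N m until the stop; the gauge stays where it is left.
- large_gauge_mid (a point): centre of the large ring gauge, on the stud's axis, halfway up the ring: a bright round knurled ring, 60 mm in diameter, 26 mm high, axis vertical, with a dark index pin 4 mm high on its upper face. It can be gripped across its diameter in any direction. The centre is 73 mm above the table when home, up to 4 mm higher at the start. x and y axes turn with the ring; the pin lies along +x.
- thick_stud: the upright stud, fixed to the table, that carries the large gauge; origin at the centre of its underside, z up. Thread 30 mm in diameter, its end 108 mm above the table (about 20 mm above the ring); round shoulder 44 mm in diameter, its top 60 mm above the table; round dark foot 90 mm in diameter, 20 mm high.
- small_gauge_pin (a point): top of the index pin on the upper face of the small ring gauge, 14 mm off its axis. The small gauge is the same kind of ring, 42 mm in diameter, 22 mm high, on a thinner stud (20 mm thread, end 100 mm above the table) with an equal foot. It must not be turned. A third stud nearby, 90 mm tall, carries no gauge.
Things that resemble listed ones, but are neither listed nor needed, are in the scene too. Leave any pink look-alike of the thick_stud alone.

How it is judged:
By the outcome, as a careful person would: the job done as asked, in the order asked, and still so for the second after the job is handed in, with the robot touching nothing.
It also fails if it takes over 32 s, if anything falls off the work surface, if the arm or the gripper's body presses on something with over 40 N, if the wrist force passes 120 N, or if a joint passes its speed limit or range.

## Robot

A 7-joint arm with a two-finger parallel gripper is mounted at the origin on the work surface. World frame = base frame: x ahead of the robot, y to its left, z up, the work surface at z = 0. Lengths are in m, angles in rad, forces in N, time in s.
With the tool pointing down it reaches from about 0.4 to 0.85 m from the base axis. Payload 10.4 kg.
Tool frame: the origin (TCP) lies midway between the tips of the shut fingers; the grasp point (between the pads) lies 19 mm behind it; z points along the fingers, y is the line along which they close (so a half turn about z gives the same grasp; the last joint's range is limited). The gripper opens to 87 mm and grips with 3 to 60 N. Pads are 19 mm wide; open, the fingers measure 117 mm over their backs; the gripper's body (75 mm by 190 mm) begins 51 mm behind the grasp point.
Start: joints at [-1.163, 0.332, -0.065, 1.46, 0.022, 1.35, -0.088], TCP at [0.261, 0.568, 0.223] pointing down, gripper open.
Joint ranges: [-2.6, 2.6], [-0.5, 2.12], [-1.47, 1.34], [0.16, 2.42], [-1.27, 4.41], [0.06, 2.06], [-2.6, 2.6]. Speed limits (rad/s): [2.22, 2.22, 2.79, 2.79, 3.14, 3.14, 3.14].

## Interface

Orientations are given as a unit quaternion [x, y, z, w].
In Python, from bench import sensors, eyes, order gives the robot as it stands.
- The arm moves only by the tool arm_command, never from a script. Its argument "steps" is a list of rows, each an object with "rot": the turn, a rotation vector about the world's x, y, z in degrees, a list of three; "slide": the shift along the world's x, y, z in m, a list of three; "grip": the opening, from 0 (shut) to 1 (fully open). A call has exactly 8 rows; each row shifts and turns the commanded pose from where the row before left it; what a row does not reach is not made up. A row lasts 1/8 s, in which the tool goes at most 62.5 mm and 10.7 degrees, less where a joint would pass 70% of its speed; a pose out of reach is approached as far as the arm can. A call with a gripper value outside its range is refused whole. The fingers move at their own pace and stop on an object; "newtons" is the grip in N (left out, the last holds). Time passes only in rows, so rows that do not move let the fingers close, or fill a call up. It gives the time, the measured TCP pose, the force, the opening and the grip force at its end, in the units of the state.
- sensors.read_state(): the state, without advancing time (a new reading comes with each control period).
- eyes.camera(name): name is "side" or "top"; returns a dict with "pixels" (384x512x3 uint8, red, green, blue), "intrinsics" (3x3 intrinsics, pixels), "pose" (4x4, takes a point from camera to world coordinates). Camera axes: x right, y down, z forward; pixel columns grow to the right and rows downward; lengths in m; the calibration is good to about 2 mm. A picture is of the moment at which its call begins. There is no depth.
- order.close_job(): hands the job in; it is judged then, once.
Trained networks look in a picture, given as the dict that the camera call returned (one of the last four; its "shot" number tells which), for a name from the list of things; names that differ only in an ending like _2 or _b are one class to them, and where a whole thing is asked for, a point or a joint stands for the part that bears it (a point fixed in the world has none). Each returns a list of dicts, best first, with "conf" (0 to 1); they miss things now and then, are a little off and sometimes report something else, mostly with a low value. They report only what shows in the picture. A call takes as long as a camera call. They do not tell look-alikes from the thing itself.
- eyes.look_for(name, picture): "bbox" ([left, top, right, bottom] in pixels, round what is visible of it).
The state is a dict: "time": time; "joint_positions": joint angles; "joint_vel": joint speeds; "joint_torque": joint torques, N m; "ee_pos": TCP position; "eef_rot": TCP orientation; "ft_force": force on the tool from outside, world axes, zero at the start; "torque": the same for the moment, N m; "width": finger opening in m; "grip_force": force on a finger pad.
Only numpy, scipy, OpenCV 4.12 (cv2) and the standard library are available. Lean on these libraries where they do the work, as an engineer would, in place of code of your own. Each camera call takes 0.05 s, during which the arm holds its last target. There are 200 camera calls.

## Working session

There is one attempt and no reset: what is moved stays moved. The work goes in short steps, Python scripts to look and compute and a tool call to move; the robot and the scene stay as the last step left them, time stands still between calls to the robot, and variables do not carry over. Pictures are saved under pics/ and viewed, at most 10 in all, crops included, and the job is handed in when it is done.

Besides the shell and the picture viewer there is one more tool, called after "Call:" by a JSON object that holds its "op" and its "data". arm_command: Moves the arm, as the interface text tells. Its arguments: {"type":"object","properties":{"steps":{"type":"array","items":{"type":"object","properties":{"rot":{"type":"array","items":{"type":"number"}},"slide":{"type":"array","items":{"type":"number"}},"grip":{"type":"number"}}}},"newtons":{"type":"number"}},"required":["steps"]}

```bash
mkdir -p pics
python3 - <<'E'
from bench import sensors, eyes, order
import cv2
s=sensors.read_state(); print(s['time'],s['ee_pos'],s['eef_rot'],s['width'])
for n in('top','side'):
    p=eyes.camera(n); cv2.imwrite(f'pics/{n}0.png',p['pixels'][:,:,::-1])
    print(n,p['intrinsics'].tolist(),p['pose'].round(4).tolist())
    for k in('large_gauge','thick_stud','small_gauge_pin'):
        print(k,[(round(d['conf'],2),[round(float(v),1) for v in d['bbox']]) for d in eyes.look_for(k,p)])
E
```

```text
0.0 [0.26084037 0.56756898 0.22179197] [ 2.13712164e-01  9.76896455e-01 -6.45841602e-04 -9.80675537e-05] 0.08698975690339633
top [[401.72242848461644, 0.0, 257.45271080067545], [0.0, 401.72242848461644, 191.39293071922458], [0.0, 0.0, 1.0]] [[-0.0532, -0.9728, 0.2253, 0.3626], [-0.9986, 0.0509, -0.0162, 0.0626], [0.0043, -0.2259, -0.9741, 0.8812], [0.0, 0.0, 0.0, 1.0]]
large_gauge [(0.96, [154.2, 192.0, 186.9, 220.6]), (0.76, [82.4, 174.3, 112.0, 205.6])]
thick_stud [(0.77, [78.2, 173.0, 132.6, 216.2]), (0.65, [157.2, 185.1, 197.6, 231.2])]
small_gauge_pin [(0.78, [397.8, 170.7, 421.1, 190.8]), (0.21, [153.0, 193.6, 184.2, 219.5])]
side [[422.37868304329567, 0.0, 249.0661515838903], [0.0, 422.37868304329567, 181.96542510815064], [0.0, 0.0, 1.0]] [[0.9612, -0.1848, 0.2046, 0.3164], [-0.2755, -0.6755, 0.6839, -0.6615], [0.0118, -0.7138, -0.7003, 0.7902], [0.0, 0.0, 0.0, 1.0]]
large_gauge [(0.74, [221.1, 94.3, 244.8, 110.9]), (0.64, [220.2, 129.3, 244.6, 145.3])]
thick_stud [(0.8, [218.0, 121.3, 247.6, 164.3]), (0.74, [218.1, 87.3, 246.9, 125.7])]
small_gauge_pin [(0.52, [295.3, 273.3, 316.8, 296.3])]
```

View pics/top0.png

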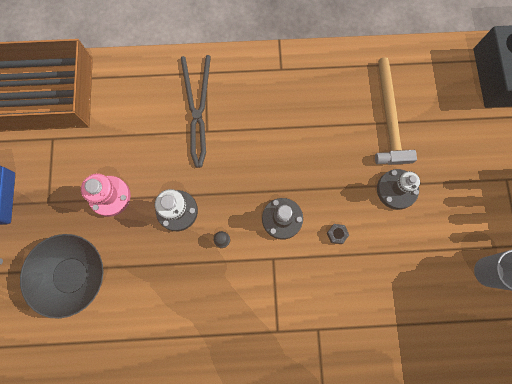

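View pics/side0.png

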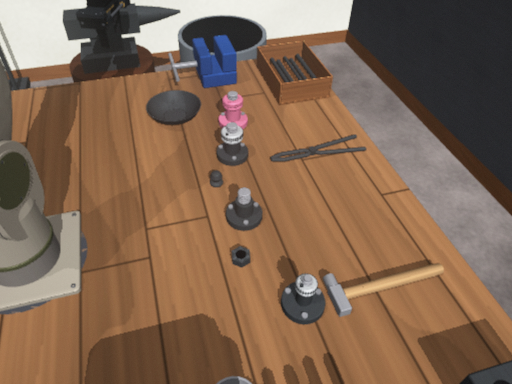

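The top view shows the large gauge at about (170,205), with the pink look-alike left of it at (100,190). A bare stud is at (283,215) and the small gauge at (408,182). In the side view the large gauge is at (232,137). Next I'll triangulate it and zoom in.

```bash
cat > h.py <<'E'
import numpy as np
def ray(p,u,v):
    d=p['pose'][:3,:3]@np.linalg.solve(p['intrinsics'],[u,v,1]); return p['pose'][:3,3],d
def atz(p,u,v,z):
    o,d=ray(p,u,v); return o+d*(z-o[2])/d[2]
def proj(p,X):
    T=np.linalg.inv(p['pose']); c=T[:3,:3]@np.asarray(X)+T[:3,3]; q=p['intrinsics']@c; return q[:2]/q[2]
E
python3 - <<'E'
from bench import eyes
import cv2,numpy as np
from h import *
from scipy.optimize import least_squares
a=np.arange(0,2*np.pi,.05)
def cyl(x,y,r,zs): return np.array([[x+r*np.cos(t),y+r*np.sin(t),z] for t in a for z in zs])
T=eyes.camera('top');S=eyes.camera('side')
def box(p,P):
    q=np.array([proj(p,X) for X in P]); return np.r_[q.min(0),q.max(0)]
bt=eyes.look_for('large_gauge',T)[0]['bbox']
bs=[d['bbox'] for d in eyes.look_for('large_gauge',S)]; bs=max(bs,key=lambda b:b[1])
f=lambda v:np.r_[box(T,cyl(v[0],v[1],.03,[.062,.088]))-bt,(box(S,cyl(v[0],v[1],.03,[.062,.088]))-bs)]
r=least_squares(f,[.5,.25]);print(bt,bs,r.x,r.fun.round(1))
x,y=r.x
ims=[]
for p,b,n in((T,(145,180),'t'),(S,(205,115),'s')):
    im=p['pixels'][b[1]:b[1]+56,b[0]:b[0]+56,::-1]; im=cv2.resize(im,None,fx=7,fy=7,interpolation=cv2.INTER_CUBIC)
    for P,c in((cyl(x,y,.03,[.088]),(0,255,0)),(cyl(x,y,.015,[.108]),(0,0,255)),(cyl(x,y,.045,[.02]),(255,0,0))):
        for X in P:
            q=(proj(p,X)-b+.5)*7; cv2.circle(im,tuple(int(v) for v in q),1,c,-1)
    ims.append(im)
cv2.imwrite('pics/c1.png',np.hstack(ims))
print('pink',atz(T,93,186,.108),'bare',atz(T,285,212,.09),'knob',atz(T,222,240,.02))
E
```

```text
[81.6, 172.8, 111.4, 204.6] [219.1, 129.7, 243.7, 147.0] [0.56253746 0.35402222] [ 10.2   4.   14.2   3.5   2.1 -32.1  -2.  -30.3]
pink [0.56934276 0.37405758 0.108     ] bare [ 0.50047522 -0.00331294  0.09      ] knob [0.45910516 0.12970132 0.02      ]
```

View pics/c1.png

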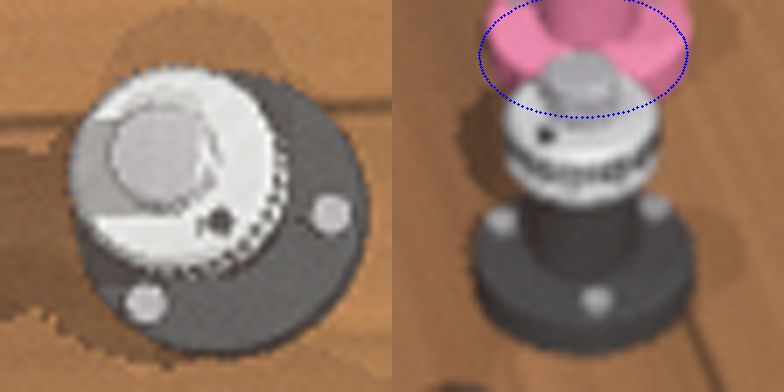

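The overlay landed on the pink one, so that detection was wrong. The crop shows the real ring spanning top-view x 155–185.4, y 189.3–219.3, with its pin at (176.4,211.4). I'll refit to these.

Run:
```python
from bench import eyes,sensors
import cv2,numpy as np
from h import *
from scipy.optimize import least_squares
a=np.arange(0,2*np.pi,.05)
def cyl(x,y,r,zs): return np.array([[x+r*np.cos(t),y+r*np.sin(t),z] for t in a for z in zs])
T=eyes.camera('top');S=eyes.camera('side')
def box(p,P):
    q=np.array([proj(p,X) for X in P]); return np.r_[q.min(0),q.max(0)]
g=lambda v:cyl(v[0],v[1],.03,[.063,.089])
f=lambda v:np.r_[box(T,g(v))-[155,189.3,185.4,219.3],(box(S,g(v))-[220.9,0,243.3,144.3])[[0,2,3]],(box(T,cyl(v[0],v[1],.045,[0,.02]))-[0,0,197.6,230.7])[2:]]
r=least_squares(f,[.5,.25]);print(r.x,r.fun.round(1)); x,y=r.x
ims=[]
for p,b in((T,(145,180)),(S,(205,115))):
    im=p['pixels'][b[1]:b[1]+56,b[0]:b[0]+56,::-1]; im=cv2.resize(im,None,fx=7,fy=7,interpolation=cv2.INTER_CUBIC)
    for P,c in((cyl(x,y,.03,[.089]),(0,255,0)),(cyl(x,y,.015,[.108]),(0,0,255)),(cyl(x,y,.045,[.02]),(255,0,0))):
        for X in P:
            q=(proj(p,X)-b+.5)*7; cv2.circle(im,tuple(int(v) for v in q),1,c,-1)
    ims.append(im)
cv2.imwrite('pics/c2.png',np.hstack(ims))
pt=atz(T,176.4,211.4,.092);ps=atz(S,226.9,134,.092)
for q in(pt,ps): d=q[:2]-r.x; print('pin',q,np.hypot(*d),np.degrees(np.arctan2(d[1],d[0])))
s=sensors.read_state();print(s['time'],s['ft_force'],s['torque'],s['joint_positions'])
```

```text
[0.53153446 0.22806713] [-0.9 -1.   0.8  0.3 -0.1 -0.4  0.4  0.1  0.2]
pin [0.51269082 0.21286817 0.092     ] 0.0242093265769273 -141.11094890807726
pin [0.5137724  0.21163652 0.092     ] 0.024196196409318426 -137.2299560260787
0.7 [-0.34852291 -0.2017622  -0.20103922] [ 0.01078001 -0.00550599  0.01350514] [-1.16260079  0.33214723 -0.06466809  1.4601025   0.02160311  1.34990303
 -0.08851024]
```

View pics/c2.png

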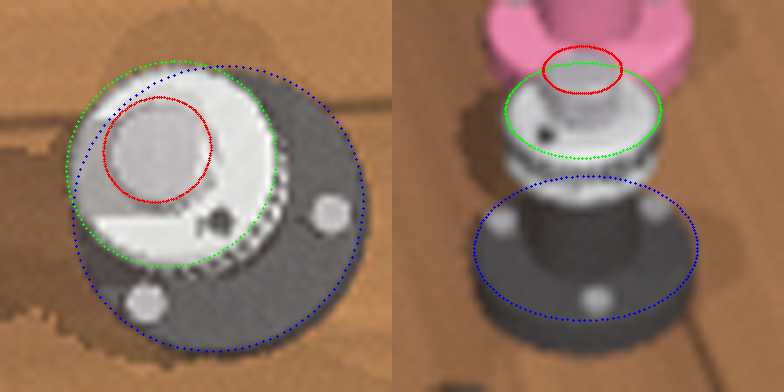

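The fitted axis is at about (0.531, 0.228), good to around 1 mm, and the pin points to about −139°. The current tool yaw (closing line at 65°) suits an 80° clockwise turn, so I'll go above the ring without rotating.

Call:
{"op": "arm_command", "data": {"steps": [{"slide": [0.0338, -0.0425, 0], "grip": 1}, {"slide": [0.0338, -0.0425, 0], "grip": 1}, {"slide": [0.0338, -0.0425, 0], "grip": 1}, {"slide": [0.0338, -0.0425, 0], "grip": 1}, {"slide": [0.0338, -0.0425, 0], "grip": 1}, {"slide": [0.0338, -0.0425, 0], "grip": 1}, {"slide": [0.0338, -0.0425, 0], "grip": 1}, {"slide": [0.0338, -0.0425, 0], "grip": 1}], "newtons": 30}}

```text
schema error: expected keys rot, slide, grip
```

Call:
{"op": "arm_command", "data": {"steps": [{"rot": [0, 0, 0], "slide": [0.0338, -0.0425, 0], "grip": 1}, {"rot": [0, 0, 0], "slide": [0.0338, -0.0425, 0], "grip": 1}, {"rot": [0, 0, 0], "slide": [0.0338, -0.0425, 0], "grip": 1}, {"rot": [0, 0, 0], "slide": [0.0338, -0.0425, 0], "grip": 1}, {"rot": [0, 0, 0], "slide": [0.0338, -0.0425, 0], "grip": 1}, {"rot": [0, 0, 0], "slide": [0.0338, -0.0425, 0], "grip": 1}, {"rot": [0, 0, 0], "slide": [0.0338, -0.0425, 0], "grip": 1}, {"rot": [0, 0, 0], "slide": [0.0338, -0.0425, 0], "grip": 1}], "newtons": 30}}

```text
time: 1.7
ee_pos: [0.5323, 0.2265, 0.2228]
eef_rot: [0.214, 0.977, 0.0, 0.0]
ft_force: [0.8, 0.4, -0.3]
width: 0.0871
grip_force: 0.0
```

Call:
{"op": "arm_command", "data": {"steps": [{"rot": [0, 0, 0], "slide": [-0.001, 0.001, -0.03], "grip": 1}, {"rot": [0, 0, 0], "slide": [0, 0, -0.03], "grip": 1}, {"rot": [0, 0, 0], "slide": [0, 0, -0.025], "grip": 1}, {"rot": [0, 0, 0], "slide": [0, 0, -0.02], "grip": 1}, {"rot": [0, 0, 0], "slide": [0, 0, -0.02], "grip": 1}, {"rot": [0, 0, 0], "slide": [0, 0, -0.02], "grip": 1}, {"rot": [0, 0, 0], "slide": [0, 0, -0.02], "grip": 1}, {"rot": [0, 0, 0], "slide": [0, 0, 0], "grip": 1}]}}

```text
time: 2.7
ee_pos: [0.5294, 0.2285, 0.0563]
eef_rot: [0.214, 0.977, -0.001, -0.001]
ft_force: [-0.9, 0.5, 0.1]
width: 0.0867
grip_force: 0.0
```

Run:
```python
from bench import eyes,sensors
import cv2,numpy as np
s=sensors.read_state();print(s['ee_pos'],s['ft_force'],s['torque'],s['joint_positions'])
T=eyes.camera('top');S=eyes.camera('side')
c=lambda p,x,y:cv2.resize(p['pixels'][y:y+80,x:x+80,::-1],None,fx=5,fy=5,interpolation=cv2.INTER_CUBIC)
cv2.imwrite('pics/d1.png',np.hstack([c(T,130,165),c(S,190,95)]))
```

```text
[0.52941447 0.22847849 0.05631303] [-0.91077374  0.52493093  0.09636274] [0.03045531 0.00741357 0.01916052] [-0.63802607  0.37825551  0.18180025  1.77949228 -0.07966111  0.99369701
  0.71496137]
```

View pics/d1.png

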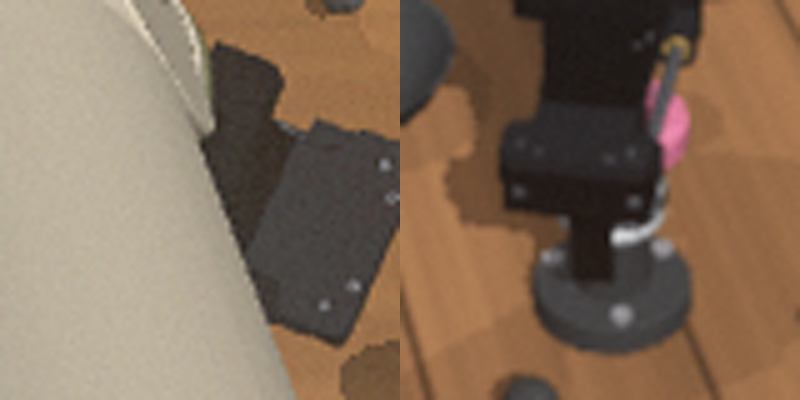

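The near finger is beside the ring at about the right height, and nothing is touching. I'll correct by 1.5 mm and close.

Call:
{"op": "arm_command", "data": {"steps": [{"rot": [0, 0, 0], "slide": [0.0015, 0, 0], "grip": 1}, {"rot": [0, 0, 0], "slide": [0, 0, 0], "grip": 0.6}, {"rot": [0, 0, 0], "slide": [0, 0, 0], "grip": 0.6}, {"rot": [0, 0, 0], "slide": [0, 0, 0], "grip": 0.4}, {"rot": [0, 0, 0], "slide": [0, 0, 0], "grip": 0.4}, {"rot": [0, 0, 0], "slide": [0, 0, 0], "grip": 0.4}, {"rot": [0, 0, 0], "slide": [0, 0, 0], "grip": 0.4}, {"rot": [0, 0, 0], "slide": [0, 0, 0], "grip": 0.4}], "newtons": 30}}

```text
time: 3.8
ee_pos: [0.5306, 0.2259, 0.0573]
eef_rot: [0.215, 0.977, -0.002, -0.001]
ft_force: [-7.8, -9.5, 9.6]
width: 0.0592
grip_force: 30.0
```

Gripped at 59 mm width. Now I'll turn clockwise, descending with the thread.

Call:
{"op": "arm_command", "data": {"steps": [{"rot": [0, 0, -5], "slide": [-0.0005, -0.001, 0], "grip": 0.4}, {"rot": [0, 0, -5], "slide": [-0.0005, -0.001, 0], "grip": 0.4}, {"rot": [0, 0, -5], "slide": [0, 0, -0.0002], "grip": 0.4}, {"rot": [0, 0, -5], "slide": [0, 0, -0.0002], "grip": 0.4}, {"rot": [0, 0, -5], "slide": [0, 0, -0.0003], "grip": 0.4}, {"rot": [0, 0, -5], "slide": [0, 0, -0.0003], "grip": 0.4}, {"rot": [0, 0, -5], "slide": [0, 0, -0.0003], "grip": 0.4}, {"rot": [0, 0, -5], "slide": [0, 0, -0.0003], "grip": 0.4}]}}

```text
time: 4.8
ee_pos: [0.5303, 0.2255, 0.0554]
eef_rot: [0.536, 0.844, -0.001, -0.0]
ft_force: [-1.4, -3.2, -0.7]
width: 0.0592
grip_force: 30.0
```

Run:
```python
from bench import sensors
import numpy as np
s=sensors.read_state();q=s['eef_rot'];print(s['torque'],s['ft_force'],'yaw y-axis',np.degrees(np.arctan2(q[1]**2-q[0]**2,2*q[0]*q[1])))
```

```text
[-1.07618719  0.6653193   0.17840584] [-1.3540331  -3.18104447 -0.71596108] yaw y-axis 25.12840667061367
```

The moment about z is 0.18 N m, which is normal thread friction. Continuing.

Call:
{"op": "arm_command", "data": {"steps": [{"rot": [0, 0, -4], "slide": [0, 0, -0.0002], "grip": 0.4}, {"rot": [0, 0, -4], "slide": [0, 0, -0.0002], "grip": 0.4}, {"rot": [0, 0, -4], "slide": [0, 0, -0.0002], "grip": 0.4}, {"rot": [0, 0, -4], "slide": [0, 0, -0.0002], "grip": 0.4}, {"rot": [0, 0, -3], "slide": [0, 0, -0.0002], "grip": 0.4}, {"rot": [0, 0, -3], "slide": [0, 0, -0.0001], "grip": 0.4}, {"rot": [0, 0, -3], "slide": [0, 0, -0.0001], "grip": 0.4}, {"rot": [0, 0, 0], "slide": [0, 0, 0], "grip": 0.4}]}}

```text
time: 5.8
ee_pos: [0.53, 0.2255, 0.0542]
eef_rot: [0.705, 0.709, -0.002, -0.0]
ft_force: [-1.2, -4.7, -0.4]
width: 0.0595
grip_force: 30.0
```

```bash
cat > st.py <<'E'
from bench import sensors
import numpy as np
s=sensors.read_state();q=s['eef_rot'];print(s['torque'],s['ft_force'],'yaw y-axis',np.degrees(np.arctan2(q[1]**2-q[0]**2,2*q[0]*q[1])),s['ee_pos'],s['joint_positions'][6])
E
python3 st.py
```

```text
[-1.17416117  1.15253949 -0.22254857] [-1.18456997 -4.71394566 -0.41794991] yaw y-axis 0.27399026458451853 [0.53002306 0.22551542 0.05415582] -0.3424893394445153
```

Call:
{"op": "arm_command", "data": {"steps": [{"rot": [0, 0, -2], "slide": [0, 0, -0.0001], "grip": 0.4}, {"rot": [0, 0, -2], "slide": [0, 0, -0.0001], "grip": 0.4}, {"rot": [0, 0, -2], "slide": [0, 0, -0.0001], "grip": 0.4}, {"rot": [0, 0, -2], "slide": [0, 0, -0.0001], "grip": 0.4}, {"rot": [0, 0, -2], "slide": [0, 0, -0.0001], "grip": 0.4}, {"rot": [0, 0, -2], "slide": [0, 0, 0], "grip": 0.4}, {"rot": [0, 0, -2], "slide": [0, 0, 0], "grip": 0.4}, {"rot": [0, 0, -2], "slide": [0, 0, 0], "grip": 0.4}]}}

```text
time: 6.8
ee_pos: [0.5304, 0.2272, 0.0541]
eef_rot: [0.797, 0.603, -0.0, -0.0]
ft_force: [-3.9, -0.4, -4.3]
width: 0.0591
grip_force: 30.0
```

```bash
python3 st.py
```

```text
[-0.08855464  0.89641605  0.85678606] [-3.88342978 -0.40149754 -4.29593882] yaw y-axis -15.759540917977919 [0.53040853 0.22720002 0.05406792] -0.6033842363851009
```

The moment has jumped to 0.86 N m and the descent has stopped after 81°, so the gauge looks to be on the shoulder. I'll nip it up briefly with a firmer grip.

Call:
{"op": "arm_command", "data": {"steps": [{"rot": [0, 0, 0], "slide": [0, 0, 0], "grip": 0.4}, {"rot": [0, 0, 0], "slide": [0, 0, 0], "grip": 0.4}, {"rot": [0, 0, -2], "slide": [0, 0, 0], "grip": 0.4}, {"rot": [0, 0, -2], "slide": [0, 0, 0], "grip": 0.4}, {"rot": [0, 0, -1], "slide": [0, 0, 0], "grip": 0.4}, {"rot": [0, 0, -1], "slide": [0, 0, 0], "grip": 0.4}, {"rot": [0, 0, 0], "slide": [0, 0, 0], "grip": 0.4}, {"rot": [0, 0, 0], "slide": [0, 0, 0], "grip": 0.4}], "newtons": 45}}

```text
time: 7.8
ee_pos: [0.5303, 0.2264, 0.0542]
eef_rot: [0.827, 0.562, -0.001, 0.0]
ft_force: [-7.2, -1.4, -1.4]
width: 0.0589
grip_force: 45.0
```

```bash
python3 st.py
```

```text
[-0.62911319  1.68191041  1.606075  ] [-7.15123005 -1.41018922 -1.38198109] yaw y-axis -21.653315287569928 [0.53025108 0.22641885 0.05422389] -0.6981863511360303
```

At 1.6 N m it is firm against the stop. Now I'll release and back off straight up.

Call:
{"op": "arm_command", "data": {"steps": [{"rot": [0, 0, 0], "slide": [0, 0, 0], "grip": 1}, {"rot": [0, 0, 0], "slide": [0, 0, 0], "grip": 1}, {"rot": [0, 0, 0], "slide": [0, 0, 0], "grip": 1}, {"rot": [0, 0, 0], "slide": [0, 0, 0], "grip": 1}, {"rot": [0, 0, 0], "slide": [0, 0, 0], "grip": 1}, {"rot": [0, 0, 0], "slide": [0, 0, 0.02], "grip": 1}, {"rot": [0, 0, 0], "slide": [0, 0, 0.03], "grip": 1}, {"rot": [0, 0, 0], "slide": [0, 0, 0.04], "grip": 1}]}}

```text
time: 8.8
ee_pos: [0.5304, 0.2266, 0.1446]
eef_rot: [0.828, 0.561, -0.001, 0.0]
ft_force: [0.0, 0.0, 0.7]
width: 0.0871
grip_force: 0.0
```

Call:
{"op": "arm_command", "data": {"steps": [{"rot": [0, 0, 0], "slide": [0, 0, 0.04], "grip": 1}, {"rot": [0, 0, 0], "slide": [0, 0, 0.04], "grip": 1}, {"rot": [0, 0, 0], "slide": [-0.03, 0.04, 0], "grip": 1}, {"rot": [0, 0, 0], "slide": [-0.03, 0.04, 0], "grip": 1}, {"rot": [0, 0, 0], "slide": [-0.03, 0.04, 0], "grip": 1}, {"rot": [0, 0, 0], "slide": [-0.03, 0.04, 0], "grip": 1}, {"rot": [0, 0, 0], "slide": [-0.03, 0.04, 0], "grip": 1}, {"rot": [0, 0, 0], "slide": [-0.03, 0.04, 0], "grip": 1}]}}

```text
time: 9.8
ee_pos: [0.3498, 0.4681, 0.2244]
eef_rot: [0.828, 0.561, 0.0, -0.0]
ft_force: [0.5, -0.1, 0.1]
width: 0.0868
grip_force: 0.0
```

```bash
python3 st.py
python3 - <<'E'
from bench import eyes
import cv2,numpy as np
T=eyes.camera('top');S=eyes.camera('side')
c=lambda p,x,y:cv2.resize(p['pixels'][y:y+56,x:x+56,::-1],None,fx=7,fy=7,interpolation=cv2.INTER_CUBIC)
cv2.imwrite('pics/e1.png',np.hstack([c(T,145,180),c(S,205,115)]))
E
```

```text
[-0.06304477  0.0227242  -0.00069169] [ 0.54922822 -0.13099611  0.13125299] yaw y-axis -21.69483343466926 [0.34984499 0.46811896 0.22442904] -1.3265070116055895
```

View pics/e1.png

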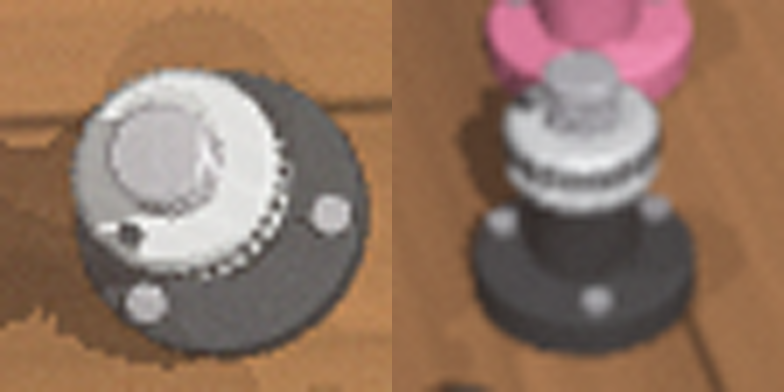

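The ring has dropped and its pin has moved from top-view (176,211) to (164,214), which is about 75° clockwise. That fits reaching the stop, and the arm is clear of everything.

```bash
python3 -c "
from bench import order
print(order.close_job())"
```

```text
the job is handed in; nothing more can be done
None
```

The large gauge was turned about 75° clockwise until it came up firm at about 1.6 N m, then released; the small gauge was not touched, and I handed the job in at about 10 s.

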